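Open the double-latched lamp house and lock the new lamp home

ROBOT

A 6-joint arm with a two-finger parallel gripper is mounted at the origin on the work surface. World frame = base frame: x ahead of the robot, y to its left, z up, the work surface at z = 0. Lengths are in m, angles in rad, forces in N, time in s.
With the tool pointing down it reaches from about 0.35 to 0.975 m from the base axis. Payload 4.9 kg.
Tool frame: the origin (TCP) lies midway between the tips of the shut fingers; the grasp point (between the pads) lies 19 mm behind it; z points along the fingers, x is the direction in which the jaws open and shut, and the axes are right-handed (so a half turn about z gives the same grasp; the last joint's range is limited). The gripper opens to 85 mm and grips with 20 to 120 N. Pads are 22 mm wide; open, the fingers measure 114 mm over their backs; the gripper's body (76 mm by 85 mm) begins 54 mm behind the grasp point. The pads swing forward as they close: fully open they stand 13 mm farther back than shut.
Start: joints at [1.175, 0.053, 1.613, -0, 1.476, -0.119], TCP at [0.171, 0.601, 0.231] pointing down, gripper open.
Joint ranges: [-3.01, 3.01], [-1.01, 2.22], [0.06, 2.58], [-1.02, 4.17], [0.09, 2.62], [-3.14, 3.14]. Speed limits (rad/s): [2.57, 2.57, 3.14, 3.14, 3.14, 3.14].

INTERFACE

Orientations are given as a rotation vector (axis times angle).
In Python, from station import ctrl gives the robot as it stands.
- The arm moves only by the tool step_arm, never from a script. Its argument "increments" is text: rows parted by semicolons, each of 6 numbers parted by spaces: the shift along the tool's x, y, z as a fraction of full scale, then the turn, a rotation vector about the tool's x, y, z as a fraction of full scale. In form: x y z rx ry rz; .... A call has 1 to 12 rows; each row shifts and turns the commanded pose from where the row before left it, along the tool's axes as they then stand; what a row does not reach is not made up. Full scale, the value 1, is 0.025 m for a shift and 0.1 rad for a turn. A row lasts 1/12 s, in which the tool goes at most 41.7 mm and 7.16 degrees, less where a joint would pass 70% of its speed; a pose out of reach is approached as far as the arm can. A call with a number of a shift or a turn outside -1 to 1 is refused whole. A call with a gripper value outside its range is refused whole. "fingers" is the opening, from -1 (shut) to 1 (fully open), so that 0 is half open, set as the call begins (left out, the last holds). The fingers move at their own pace and stop on an object; "newtons" is the grip in N (left out, the last holds). Time passes only in rows, so rows that do not move let the fingers close. It gives the time, the measured TCP pose, the force and the opening at its end, in the units of the state.
- ctrl.get_obs(): the state, without advancing time (a new reading comes with each control period).
- ctrl.get_image(name): name is "side" or "top" or "wrist"; returns a dict with "pixels" (480x640x3 uint8, red, green, blue), "intrinsics" (3x3 intrinsics, pixels), "eye" and "orientation" of the camera in the world. Camera axes: x right, y down, z forward; pixel columns grow to the right and rows downward; lengths in m; the calibration is good to about 2 mm. A picture is of the moment at which its call begins. There is no depth.
- ctrl.finish_job(): hands the job in, once; it reports no verdict.
The state is a dict: "t": time; "q": joint angles; "dq": joint speeds; "effort": joint torques, N m; "tool_pos": TCP position; "tool_rot": TCP orientation; "contact_force": force on the tool from outside, world axes, zero at the start; "wrist_torque": the same for the moment, N m; "opening": finger opening in m.
Only numpy, scipy, OpenCV 4.12 (cv2) and the standard library are available. Lean on these libraries where they do the work, as an engineer would, in place of code of your own. Each camera call takes 0.05 s, during which the arm holds its last target.

TASK

The new lamp has only been dropped into the holder of the grey lamp house: open the house and lock the lamp. Slide the red latch clear, raise the lid a little until the safety catch stops it, slide the yellow catch that then shows under the lid's front edge outward to free the lid, and open the lid until it stands upright by itself. Then press the orange lamp grip down against its spring, turn it clockwise as far as it goes, let it spring up home, and leave the lid open, disturbing nothing else on the bench.

Things in the scene. Friction and masses are not known exactly. Their poses are not given: they have to be found in the camera images.
- lamphouse: Grey lamp house fixed to the bench: box 200 (x) by 220 (y) mm, walls 100 mm high, flat lid 8 mm thick with top at z 110. Origin: centre of its underside, on the bench. Its front faces its own -x, the lid hinge is along its back (+x), z up. Below, house-frame places are (x, y, z) in mm from here. Lens tube on its -y side, 50 mm long, up to z 84. The front lip of the shut lid reaches x -122, for y -113 to 45; beside the red latch its edge is at x -104.
- bolt_tab (a point): Centre of the upright finger tab (22 mm along x, 14 mm along y, 26 mm tall, top at z 144.5) of the red primary latch, at (-120, 60, 134.5) in the house frame when latched. The tab stands on a red bolt (its upper face at z 118.5) that lies over a steel tongue of the lid and holds it shut. A dark fixed rail, top at z 118, runs 4 mm in front of the tab.
- bolt (a joint): Slide of the red latch in m, 0 latched. It slides outward, along the house's +y, 0.028 at most, and clears the tongue beyond 0.018; about 2.5 N of friction, stays where left.
- lid (a joint): Lid angle in rad, 0 shut, 1.57 upright, 1.75 at most. Its front edge rises and swings back over the hinge. The lid (0.35 kg) has a stiff hinge and stays at any angle; lifting it at the fin takes about 6 N. With the red latch clear it can be lifted to about 0.16 (front edge about 37 mm up), where the secondary catch stops it.
- lid_hinge (a point): Point on the lid's hinge axis, at (108, 0, 45) in the house frame; the axis runs along the house's y.
- lid_fin (a point): Grip point of the black pull fin on the lid, at (-85, 0, 133) in the house frame when shut: an upright plate 36 mm along x, 12 mm thick along y, standing 37 mm up from the lid's top near the middle of its front edge; the point lies 14 mm below the fin's top. Moves with the lid about the hinge. Pinched across its thickness it can pivot between the fingers as the lid swings.
- catch_tab (a point): Centre of the yellow tab (24 mm along x, 12 mm along y, 18 mm tall, z 81 to 99) of the secondary catch, at (-110, -60, 90) in the house frame when engaged, reaching forward from the box's front face at x -100 to x -122. With the lid shut it is hidden under the lid's front edge and a blocker on the lid holds it fast; once the lid is raised against the catch, the edge draws back to about x -109 and stands about 37 mm higher, so the tab lies open in front of the edge.
- catch (a joint): Slide of the yellow catch in m, 0 engaged. It slides outward, along the house's -y, 0.016 at most, and frees the lid beyond 0.009; about 2.5 N of friction, stays where pushed. It moves only while the lid is raised by more than 0.08 rad.
- lamp_grip (a point): Grip point of the new lamp, on its upright turning axis, 14 mm below the top of its orange bar grip, at (0, 20, 85.5) in the house frame before pressing. The bar is 44 mm long, 12 mm thick and 34 mm tall (z 65 to 99.5), on a white lamp 45 mm across in a steel ring holder. At the start the bar's length lies along the house's x. The point's own x axis is along the bar.
- lamp_press (a joint): How far the lamp is pressed down in m, 0 up, 0.009 at most; a spring pushes it up with about 5 N at 0 and 12 N at 0.009. The lamp can turn only while pressed 0.006 or more.
- lamp (a joint): Turn of the lamp in rad, clockwise seen from above: 0 as dropped in, stop at 1.4. There, let go, it springs back up to press 0 and is locked. If let go before about 1.33 it does not spring up.
- spent_lamp: Bystander, loose: old lamp, white, 45 mm across, 60 mm tall with a grey bar grip, standing in front of the lamp house. Origin under its centre.
- loupe: Bystander, loose: black magnifier, 38 mm across, 38 mm tall, standing in front of the lamp house. Origin under its centre.
- driver: Bystander, loose: screwdriver with red handle, 160 mm long, lying on the bench.
- vblock: Bystander, loose: steel V-block, 50 x 50 x 42 mm. Origin under its centre.
- ring_gauge: Bystander, loose: steel ring gauge, 60 mm across, 20 mm tall. Origin under its centre.
- gauge_case: Bystander, loose: wooden gauge case, 100 x 70 x 35 mm. Origin under its centre.
- oil: Bystander, loose: small oil bottle, 40 mm across, 75 mm tall. Origin under its centre.

How it is judged:
On the way, in this order (a step that is already met when the one before it is completed fails the run):
1. red latch slid clear of the lid's tongue (value of joint bolt above 0.017 m), for 0.1 s.
2. lid raised a little (0.12 to 0.3 rad), the yellow catch still engaged (value of joint lid between 0.12 and 0.3 rad and value of joint catch below 0.006 m), for 0.2 s.
3. yellow catch pushed aside (value of joint catch above 0.009 m), for 0.1 s.
4. lid opened upright (value of joint lid above 1.3 rad), for 0.2 s.
5. lamp pressed, turned and sprung up home (value of joint lamp above 1.25 rad and value of joint lamp_press below 0.003 m), for 0.2 s.
At the end, for the whole second after the job is handed in: The lid stands open by more than 1.3 rad and still, the lamp is turned by more than 1.25 rad and has sprung up to within 3 mm of its top (locked), the red latch is still clear (slid more than 17 mm) and the yellow catch still pushed aside (more than 9 mm) (all of step 5 and value of joint lid above 1.3 rad and velocity of joint lid between -0.05 and 0.05 rad/s and value of joint bolt above 0.017 m and value of joint catch above 0.009 m); the robot touches nothing.
It fails at once if a bystander is knocked over or shoved more than 30 mm (distance of any of spent_lamp, loupe, driver, vblock, ring_gauge, gauge_case, oil from where it was at the start of the episode above 0.03 m or angle between any of spent_lamp, loupe, oil's own z axis and vertical above 0.5 rad).
It also fails if it takes over 72 s, if anything falls off the work surface, if the arm or the gripper's body presses on something with over 40 N, if the wrist force passes 120 N, or if a joint passes its speed limit or range.

## Working session

There is one attempt and no reset: what is moved stays moved. The work goes in short steps, Python scripts to look and compute and a tool call to move; the robot and the scene stay as the last step left them, time stands still between calls to the robot, and variables do not carry over. Pictures are saved under pics/ and viewed, and the job is handed in when it is done.

Besides the shell and the picture viewer there is one more tool, called after "Emit:" by a JSON object that holds its "method" and its "body". step_arm: Moves the arm, as the interface text tells. Shift numbers are shares of 0.025 m and turn numbers shares of 0.1 rad, none past 1 either way. Its arguments: {"type":"object","properties":{"increments":{"type":"string"},"fingers":{"type":"number"},"newtons":{"type":"number"}},"required":["increments"]}

```bash
ls; mkdir -p pics; python3 - <<'E'
from station import ctrl
import cv2,numpy as np
o=ctrl.get_obs(); print({k:np.round(v,4) for k,v in o.items()})
for n in ["side","top","wrist"]:
    im=ctrl.get_image(n); cv2.imwrite(f"pics/{n}0.png",im["pixels"][:,:,::-1])
    print(n,im["intrinsics"],im["eye"],im["orientation"])
E
```

```text
pics
{'t': np.float64(0.0), 'q': array([ 1.175 ,  0.0534,  1.6143, -0.    ,  1.476 , -0.119 ]), 'dq': array([ 0.0011, -0.0007, -0.0019,  0.001 , -0.0063, -0.0002]), 'effort': array([ 2.00000e-04, -3.93683e+01, -3.70178e+01, -1.00000e-04,
        7.10000e-03, -0.00000e+00]), 'tool_pos': array([0.1705, 0.6006, 0.23  ]), 'tool_rot': array([ 2.5058,  1.8931, -0.0029]), 'contact_force': array([-0.5129,  1.0701, -0.0236]), 'wrist_torque': array([ 0.0242, -0.006 ,  0.0561]), 'opening': np.float64(0.0857)}
side [[508.29515705   0.         321.85479785]
 [  0.         508.29515705 243.16855755]
 [  0.           0.           1.        ]] [0.35164022 0.99723999 0.73669575] [-0.3101072   2.62065338 -1.43122815]
top [[483.94958916   0.         319.87629943]
 [  0.         483.94958916 246.07302704]
 [  0.           0.           1.        ]] [0.45457164 0.00364016 1.28824733] [-2.12558459  2.18615214 -0.13148662]
wrist [[364.02786676   0.         322.76820018]
 [  0.         364.02786676 242.19418898]
 [  0.           0.           1.        ]] [0.10629084 0.61876476 0.37247786] [2.32860873 1.75937484 0.23345792]
```

View pics/side0.png

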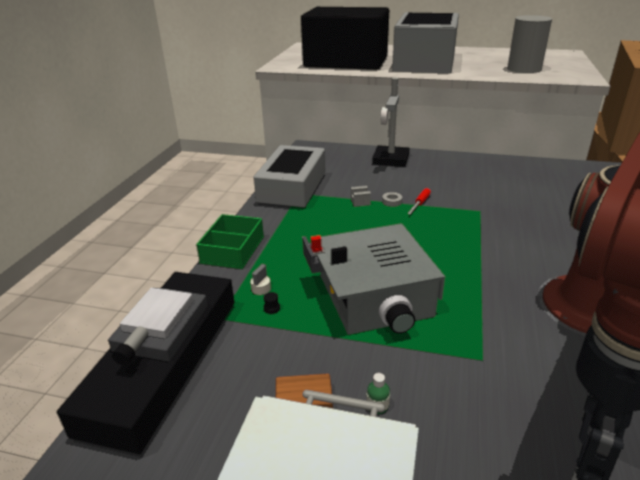

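View pics/top0.png

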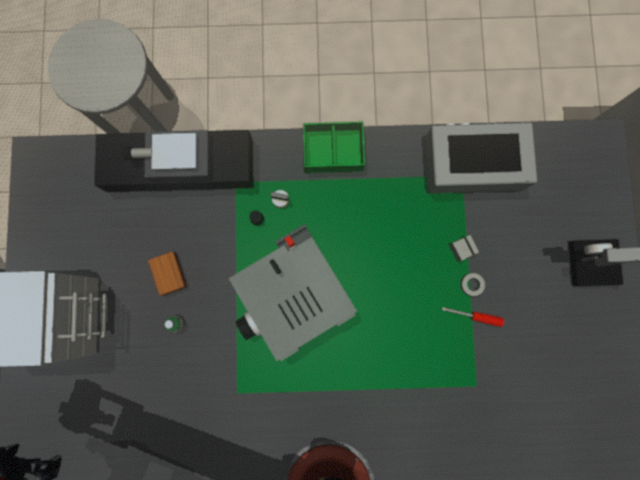

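View pics/wrist0.png

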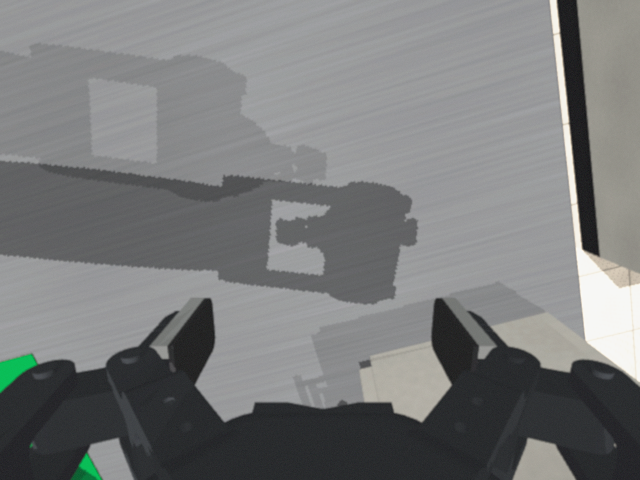

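```bash
python3 - <<'E'
import cv2
a=cv2.imread("pics/top0.png"); cv2.imwrite("pics/topc.png",cv2.resize(a[180:380,220:380],None,fx=5,fy=5,interpolation=cv2.INTER_CUBIC)[:,:][0:1000])
c=cv2.resize(a[180:370,220:370],(600*150//190*1,600),interpolation=cv2.INTER_CUBIC);cv2.imwrite("pics/topc.png",cv2.resize(a[180:370,220:400],(720,760))[:600])
cv2.imwrite("pics/topc1.png",cv2.resize(a[180:300,220:380],(800,600),interpolation=cv2.INTER_CUBIC))
cv2.imwrite("pics/topc2.png",cv2.resize(a[250:370,220:380],(800,600),interpolation=cv2.INTER_CUBIC))
b=cv2.imread("pics/side0.png")
cv2.imwrite("pics/sidec1.png",cv2.resize(b[220:340,290:450],(800,600),interpolation=cv2.INTER_CUBIC))
E
```

```text
(no output)
```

View pics/topc1.png

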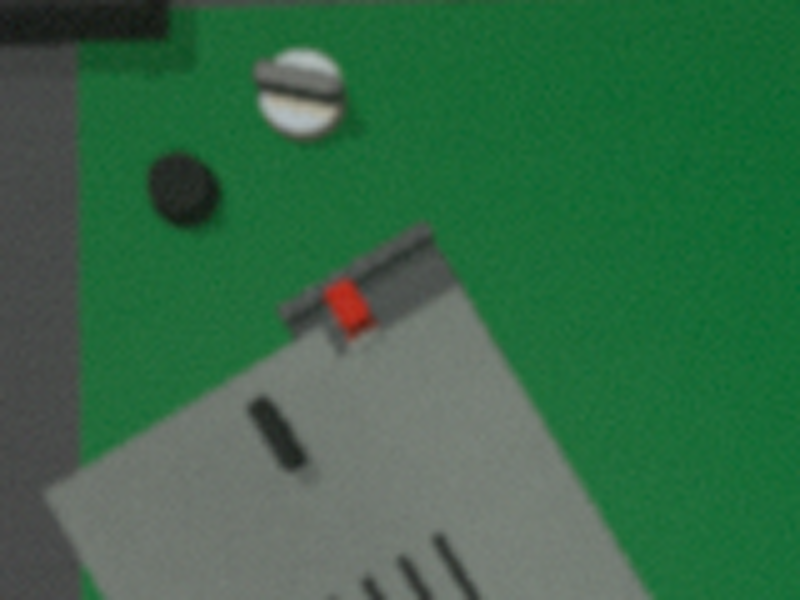

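View pics/topc2.png

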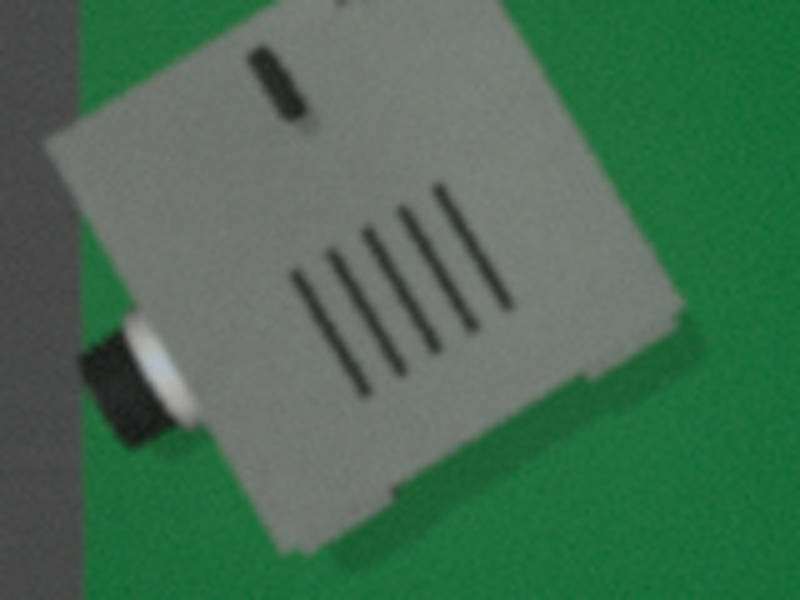

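View pics/sidec1.png

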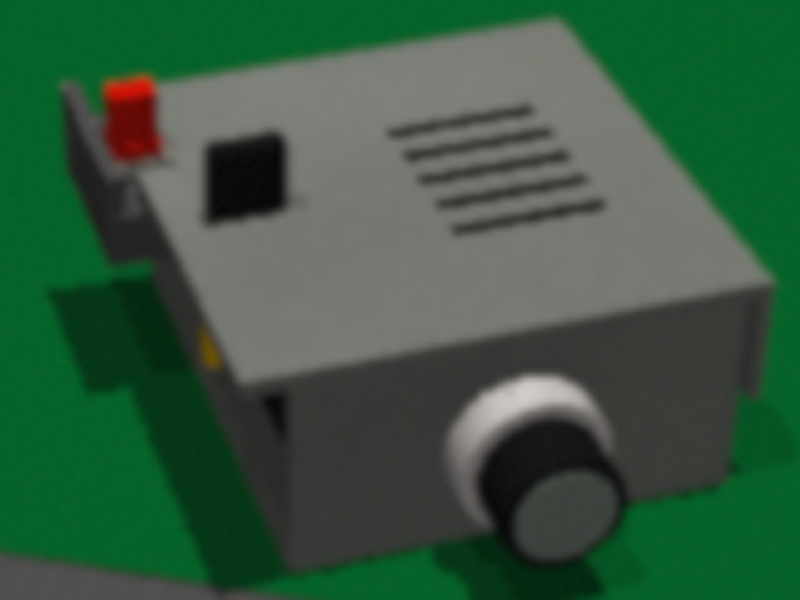

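```bash
cat > h.py <<'E'
import numpy as np, cv2
from scipy.spatial.transform import Rotation as R
from scipy.optimize import least_squares
def proj(im,P):
    P=np.atleast_2d(P); c=R.from_rotvec(im["orientation"]).inv().apply(P-im["eye"])
    K=im["intrinsics"]; return c[:,:2]/c[:,2:]*[K[0,0],K[1,1]]+[K[0,2],K[1,2]]
def ray(im,uv,z):
    K=im["intrinsics"]; d=R.from_rotvec(im["orientation"]).apply([(uv[0]-K[0,2])/K[0,0],(uv[1]-K[1,2])/K[1,1],1])
    e=np.array(im["eye"]); return e+d*(z-e[2])/d[2]
def world(pose,P):
    P=np.atleast_2d(P)/1000.; x,y,a=pose[:3]; c,s=np.cos(a),np.sin(a)
    return np.c_[x+c*P[:,0]-s*P[:,1],y+s*P[:,0]+c*P[:,1],P[:,2]]
E
python3 - <<'E'
from h import *
from station import ctrl
T=ctrl.get_image("top");S=ctrl.get_image("side")
c=lambda u,v,ox,oy:((u+.5)/5-.5+ox,(v+.5)/5-.5+oy)
B=None
t=[((-120,60,144.5),c(344,303,220,180)),((-85,0,147),c(273,430,220,180)),((-122,-113,110),c(46,490,220,180)),((B,113,110),c(685,302,220,250)),((-104,113,110),c(462,288,220,180))]
s=[((-122,-113,110),c(240,385,290,220)),((-85,0,147),c(245,140,290,220)),((-120,60,144.5),c(130,82,290,220)),((B,-113,110),c(770,280,290,220)),((B,113,110),c(560,17,290,220))]
def res(p,out=False):
    r=[]
    for im,l in((T,t),(S,s)):
        P=[[p[3] if h[0] is None else h[0],h[1],h[2]] for h,_ in l]
        r.append(proj(im,world(p,P))-[q for _,q in l])
    return np.vstack(r) if out else np.vstack(r).ravel()
o=least_squares(res,[.47,.06,-2.6,104])
print(o.x); print(np.round(res(o.x,True),2))
p=o.x
for n,P in dict(bolt=(-120,60,134.5),fin=(-85,0,133),catch=(-110,-60,90),lamp=(0,20,85.5),hinge=(108,0,45)).items(): print(n,world(p,P).round(4))
print("house axes deg",np.degrees(p[2]))
for n,uv,z in(("spent",(280,198.5),.05),("loupe",(256.5,217.5),.038),("case",(167,273),.035),("oil",(174,324),.075),("vb",(465,248),.042),("ring",(474,285),.02)): print(n,ray(T,uv,z).round(3), end=' ')
E
```

```text
[ 4.79325567e-01  7.12607918e-02 -2.62696554e+00  1.06791382e+02]
[[ 0.45  0.16]
 [ 0.29  0.15]
 [-0.52  0.35]
 [-0.01  0.79]
 [-0.35 -0.45]
 [-0.23 -0.68]
 [ 0.02 -0.35]
 [ 0.    0.65]
 [-0.    0.1 ]
 [-0.71 -0.02]]
bolt [[0.6133 0.0781 0.1345]]
fin [[0.5533 0.1131 0.133 ]]
catch [[0.5455 0.1776 0.09  ]]
lamp [[0.4892 0.0539 0.0855]]
hinge [[0.3853 0.0181 0.045 ]]
house axes deg -150.51403834410803
spent [0.737 0.105 0.05 ] loupe [0.691 0.169 0.038] case [0.552 0.403 0.035] oil [0.422 0.372 0.075] vb [ 0.595 -0.371  0.042] ring [ 0.499 -0.395  0.02 ]
```

```bash
cat >> h.py <<'E'
HP=np.array([.479326,.071261,-2.626966])
def st():
    from station import ctrl
    o=ctrl.get_obs(); print("t",round(float(o["t"]),2),"q",np.round(o["q"],3),"tcp",np.round(o["tool_pos"],4),"F",np.round(o["contact_force"],1),"op",round(float(o["opening"]),4)); return o
def inhouse(p,hp=HP):
    c,s=np.cos(hp[2]),np.sin(hp[2]); d=np.array(p)-[hp[0],hp[1],0]
    return np.array([c*d[0]+s*d[1],-s*d[0]+c*d[1],d[2]])*1000
def toolR(yaw_x, tilt=0):
    # tool x at angle yaw_x (rad) in world, pointing down, then tilted about tool x
    x=np.array([np.cos(yaw_x),np.sin(yaw_x),0]); z=np.array([0,0,-1.]); y=np.cross(z,x)
    return R.from_matrix(np.c_[x,y,z])*R.from_rotvec([tilt,0,0])
RH=toolR(HP[2]-np.pi/2)  # tool x along house -y ; tool y along house -x
def plan(target,Rt=RH,o=None):
    from station import ctrl
    if o is None:o=ctrl.get_obs()
    R0=R.from_rotvec(o["tool_rot"]); d=R0.inv().apply(np.array(target)-o["tool_pos"])/.025
    w=(R0.inv()*Rt).as_rotvec()/.1
    print("target",np.round(target,4),"shift units",np.round(d,2),"turn units",np.round(w,2),"[shift in start tool frame]")
E
python3 - <<'E'
from h import *
from station import ctrl
T=ctrl.get_image("top");S=ctrl.get_image("side")
def tri(ut,us):
    return least_squares(lambda P:np.r_[(proj(T,P)-ut).ravel(),(proj(S,P)-us).ravel()],[.3,.5,.2])
for a,b in(((102,318),(345,401)),):
    r=tri(a,b); print(r.x,r.fun)
o=st(); print(RH.as_rotvec())
b=world(HP,(-120,60,230))[0]; plan(b)
R0=R.from_rotvec(o["tool_rot"]); print(R0.as_matrix().round(3))
E
```

```text
[0.45037674 0.51620926 0.15508079] [-0.57295773 -3.48546793  2.16139682  0.19457814]
t 0.35 q [ 1.175  0.053  1.613 -0.     1.476 -0.119] tcp [0.1707 0.6011 0.231 ] F [-0.2  0.1 -0.2] op 0.0852
[1.5829857  2.71362501 0.        ]
target [0.6133 0.0781 0.23  ] shift units [-15.29  22.75   0.05] turn units [-0.    0.   -7.91] [shift in start tool frame]
[[ 0.273  0.962 -0.   ]
 [ 0.962 -0.273 -0.   ]
 [-0.001 -0.    -1.   ]]
```

Emit:
{"method": "step_arm", "body": {"increments": "0 0 -1 0 0 0; 0 0 -1 0 0 0; 0 0 -1 0 0 0; -1 0.3 -0.2 0 0 0; -1 0.3 -0.2 0 0 0; -1 0.3 -0.2 0 0 0; -1 0.3 -0.2 0 0 0; -1 0.3 -0.2 0 0 0; -0.5 1 0 0 0 0; -0.5 1 0 0 0 0; -0.5 1 0 0 0 0; -0.5 1 0 0 0 0", "fingers": 0, "newtons": 30}}

```text
t: 1.35
tool_pos: [0.2558, 0.3943, 0.3316]
tool_rot: [-2.506, -1.894, -0.001]
contact_force: [0.1, 0.4, -0.3]
opening: 0.0432
```

Emit:
{"method": "step_arm", "body": {"increments": "-0.5 1 0 0 0 0; -0.5 1 0 0 0 0; -0.5 1 0 0 0 0; -0.5 1 0 0 0 0; -0.5 1 0 0 0 0; -0.5 1 0 0 0 0; -0.5 1 0 0 0 0; -0.5 1 0 0 0 0; -0.5 1 0 0 0 0; -0.5 1 0 0 0 0; -0.5 1 0 0 0 0; -0.5 1 0 0 0 0"}}

```text
t: 2.35
tool_pos: [0.5037, 0.1679, 0.3314]
tool_rot: [2.507, 1.893, 0.0]
contact_force: [0.4, 1.0, 0.4]
opening: 0.0429
```

Emit:
{"method": "step_arm", "body": {"increments": "-0.5 1 0 0 0 0; -0.5 1 0 0 0 0; 0 0 0 0 0 -1; 0 0 0 0 0 -1; 0 0 0 0 0 -1; 0 0 0 0 0 -1; 0 0 0 0 0 -1; 0 0 0 0 0 -1; 0 0 0 0 0 -1; 0 0 0 0 0 -0.9;0 0 0 0 0 0"}}

```text
t: 3.27
tool_pos: [0.5441, 0.1313, 0.3313]
tool_rot: [1.583, 2.714, 0.0]
contact_force: [-0.1, -0.1, -0.6]
opening: 0.0424
```

```bash
python3 - <<'E'
from h import *
o=st(); print(inhouse(o["tool_pos"])); plan(world(HP,(-120,60,200))[0])
from station import ctrl
im=ctrl.get_image("wrist"); cv2.imwrite("pics/w1.png",im["pixels"][:,:,::-1])
print(proj(im,world(HP,[(-120,60,144.5),(-85,0,147),(-120,53,118.5)])))
E
```

```text
t 3.27 q [ 0.104 -0.143  1.638  0.     1.647 -1.982] tcp [0.5441 0.1313 0.3313] F [-0.1 -0.1 -0.6] op 0.0424
[-85.88201864 -20.38172648 331.31364148]
target [0.6133 0.0781 0.2   ] shift units [-3.22  1.36  5.25] turn units [ 0.  0. -0.] [shift in start tool frame]
[[238.04886988 253.74410794]
 [300.75754247 217.89803884]
 [250.71652447 246.20768726]]
```

View pics/w1.png

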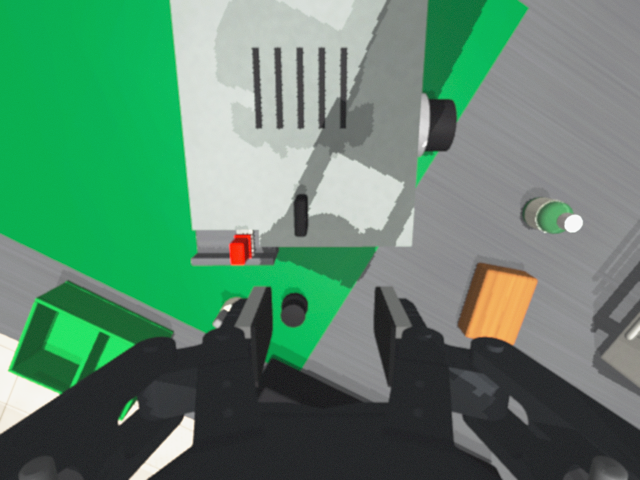

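Emit:
{"method": "step_arm", "body": {"increments": "-1 0.45 0 0 0 0; -1 0.45 0.5 0 0 0; -1 0.46 1 0 0 0; -0.22 0 1 0 0 0; 0 0 1 0 0 0; 0 0 1 0 0 0; 0 0 1 0 0 0; 0 0 1 0 0 0; 0 0 0 0 0 0"}}

```text
t: 4.07
tool_pos: [0.6095, 0.0777, 0.162]
tool_rot: [-1.583, -2.702, 0.009]
contact_force: [-1.6, 0.2, -1.3]
opening: 0.0429
```

```bash
python3 - <<'E'
from h import *
o=st(); print(inhouse(o["tool_pos"])); plan(world(HP,(-120,60,123))[0])
from station import ctrl
im=ctrl.get_image("wrist"); cv2.imwrite("pics/w2.png",im["pixels"][:,:,::-1])
E
```

```text
t 4.07 q [ 0.006  0.086  1.696 -0.     1.371 -2.076] tcp [0.6095 0.0777 0.162 ] F [-1.6  0.2 -1.3] op 0.0429
[-116.50017445   58.44209525  162.03501934]
target [0.6133 0.0781 0.123 ] shift units [-0.07  0.16  1.56] turn units [-0.1  -0.05 -0.04] [shift in start tool frame]
```

View pics/w2.png

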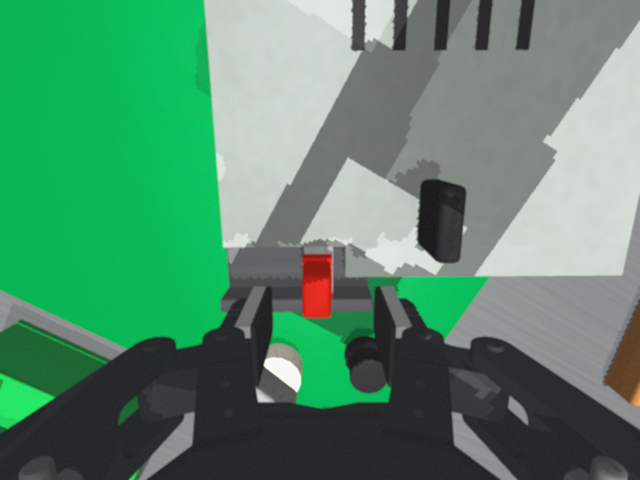

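Emit:
{"method": "step_arm", "body": {"increments": "0 0 0 0 0 0; 0 0.1 0.5 -0.1 -0.05 -0.04; 0 0 0.5 0 0 0; 0 0 0.3 0 0 0; 0 0 0 0 0 0"}}

```text
t: 4.53
tool_pos: [0.6147, 0.0791, 0.1349]
tool_rot: [1.576, 2.709, 0.007]
contact_force: [-0.9, 0.0, -0.3]
opening: 0.0426
```

```bash
python3 - <<'E'
from h import *
o=st(); print(inhouse(o["tool_pos"])); plan(world(HP,(-120,60,123))[0])
E
```

```text
t 4.53 q [ 0.008  0.111  1.716  0.     1.306 -2.08 ] tcp [0.6147 0.0791 0.1349] F [-0.9  0.  -0.3] op 0.0426
[-121.72691206   59.82552406  134.88830544]
target [0.6133 0.0781 0.123 ] shift units [-0.01 -0.07  0.48] turn units [0.08 0.04 0.02] [shift in start tool frame]
```

Emit:
{"method": "step_arm", "body": {"increments": "0 -0.07 0.45 0.08 0.04 0.02; 0 0 0 0 0 0"}}

```text
t: 4.7
tool_pos: [0.6134, 0.0781, 0.1234]
tool_rot: [-1.582, -2.713, 0.0]
contact_force: [-0.5, -1.4, -0.4]
opening: 0.0428
```

Emit:
{"method": "step_arm", "body": {"increments": "0 0 0 0 0 0; 0 0 0 0 0 0; 0 0 0 0 0 0; 0 0 0 0 0 0", "fingers": -0.85}}

```text
t: 5.03
tool_pos: [0.6145, 0.0781, 0.1255]
tool_rot: [1.581, 2.712, 0.002]
contact_force: [0.2, -0.3, 0.6]
opening: 0.0135
```

```bash
python3 - <<'E'
from h import *
o=st(); print(inhouse(o["tool_pos"]))
E
```

```text
t 5.03 q [ 0.006  0.123  1.72  -0.     1.296 -2.079] tcp [0.6145 0.0781 0.1255] F [ 0.2 -0.3  0.6] op 0.0135
[-121.07503427   60.60616385  125.5436774 ]
```

Gripped (13.5 mm ≈ 14 mm tab). Slide along house +y = tool −x, by ~26 mm.

Emit:
{"method": "step_arm", "body": {"increments": "-0.2 0 0 0 0 0; -0.2 0 0 0 0 0; -0.2 0 0 0 0 0; -0.2 0 0 0 0 0; -0.2 0 0 0 0 0; -0.05 0 0 0 0 0; 0 0 0 0 0 0"}}

```text
t: 5.62
tool_pos: [0.6279, 0.0545, 0.1255]
tool_rot: [1.581, 2.711, 0.002]
contact_force: [-0.2, -0.7, 3.3]
opening: 0.0133
```

```bash
python3 - <<'E'
from h import *
o=st(); print(inhouse(o["tool_pos"]))
from station import ctrl
im=ctrl.get_image("wrist"); cv2.imwrite("pics/w3.png",im["pixels"][:,:,::-1])
E
```

```text
t 5.62 q [-3.100e-02  1.470e-01  1.693e+00 -1.000e-03  1.297e+00 -2.116e+00] tcp [0.6279 0.0545 0.1255] F [-0.2 -0.7  3.3] op 0.0133
[-121.08791846   87.72048732  125.50173246]
```

View pics/w3.png

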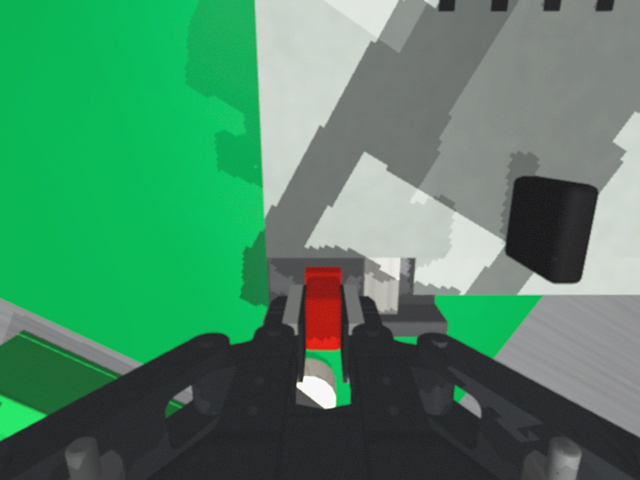

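Emit:
{"method": "step_arm", "body": {"increments": "0 0 0 0 0 0; 0 0 0 0 0 0; 0 0 0 0 0 0; 0 0 -0.5 0 0 0; 0 0 -1 0 0 0; 0 0 -0.7 0 0 0; 1 -0.4 0 0 0 0; 1 -0.4 0 0 0 0; 1 -0.4 0 0 0 0; 0.5 -0.25 0 0 0 0; 0 0 0 0 0 0; 0 0 0 0 0 0", "fingers": 0}}

```text
t: 6.67
tool_pos: [0.5525, 0.1138, 0.1806]
tool_rot: [1.579, 2.712, 0.002]
contact_force: [-0.0, 0.1, 0.3]
opening: 0.0425
```

```bash
python3 - <<'E'
from h import *
o=st(); print(inhouse(o["tool_pos"])); plan(world(HP,(-85,0,116))[0])
from station import ctrl
im=ctrl.get_image("wrist"); cv2.imwrite("pics/w4.png",im["pixels"][:,:,::-1])
E
```

```text
t 6.67 q [ 7.200e-02 -5.800e-02  1.809e+00 -1.000e-03  1.387e+00 -2.015e+00] tcp [0.5525 0.1138 0.1806] F [-0.   0.1  0.3] op 0.0425
[-84.66105967  -1.01658668 180.56850727]
target [0.5533 0.1131 0.116 ] shift units [-0.04  0.01  2.58] turn units [0.03 0.02 0.02] [shift in start tool frame]
```

View pics/w4.png

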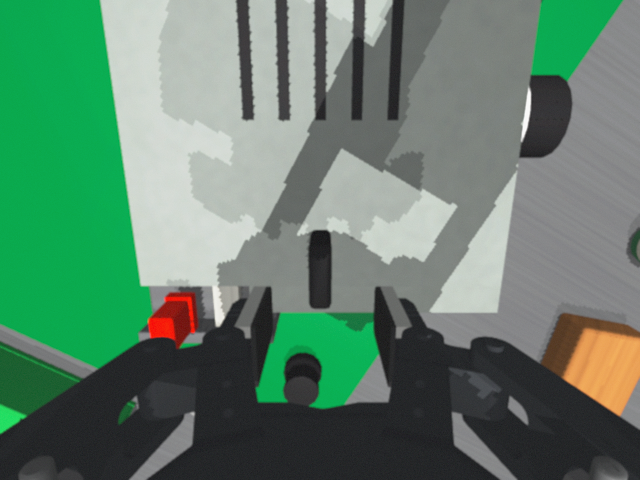

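Emit:
{"method": "step_arm", "body": {"increments": "0 0 1 0 0 0; 0 0 1 0 0 0; 0 0 0.5 0 0 0; 0 0 0 0 0 0; 0 0 0 0 0 0"}}

```text
t: 7.13
tool_pos: [0.5526, 0.1131, 0.1168]
tool_rot: [1.583, 2.713, 0.0]
contact_force: [0.1, -0.2, 0.8]
opening: 0.043
```

Emit:
{"method": "step_arm", "body": {"increments": "0 0 0 0 0 0; 0 0 0 0 0 0; 0 0 0 0 0 0; 0 0 0 0 0 0", "fingers": -0.9, "newtons": 40}}

```text
t: 7.47
tool_pos: [0.5543, 0.1129, 0.1194]
tool_rot: [1.579, 2.708, 0.004]
contact_force: [3.3, -4.3, 2.3]
opening: 0.0113
```

```bash
python3 - <<'E'
from h import *
o=st(); print(inhouse(o["tool_pos"]))
E
```

```text
t 7.47 q [ 7.000e-02  4.000e-03  1.856e+00 -2.000e-03  1.275e+00 -2.015e+00] tcp [0.5543 0.1129 0.1194] F [ 3.3 -4.3  2.3] op 0.0113
[-85.78184096   0.64965178 119.43897356]
```

Emit:
{"method": "step_arm", "body": {"increments": "0 -0.12 -0.27 0 0 0; 0 -0.14 -0.27 0 0 0; 0 -0.16 -0.27 0 0 0; 0 -0.17 -0.27 0 0 0; 0 0 0 0 0 0; 0 0 0 0 0 0"}}

```text
t: 7.97
tool_pos: [0.5408, 0.1053, 0.1456]
tool_rot: [1.58, 2.708, 0.002]
contact_force: [2.9, -5.3, -0.2]
opening: 0.0115
```

```bash
python3 - <<'E'
from h import *
o=st(); print(inhouse(o["tool_pos"]))
from station import ctrl
im=ctrl.get_image("side"); cv2.imwrite("pics/s5.png",cv2.resize(im["pixels"][180:360,250:490,::-1],(800,600),interpolation=cv2.INTER_CUBIC))
E
```

```text
t 7.97 q [ 5.800e-02 -5.900e-02  1.871e+00 -2.000e-03  1.324e+00 -2.027e+00] tcp [0.5408 0.1053 0.1456] F [ 2.9 -5.3 -0.2] op 0.0115
[-70.25664629   0.65727722 145.60135149]
```

View pics/s5.png

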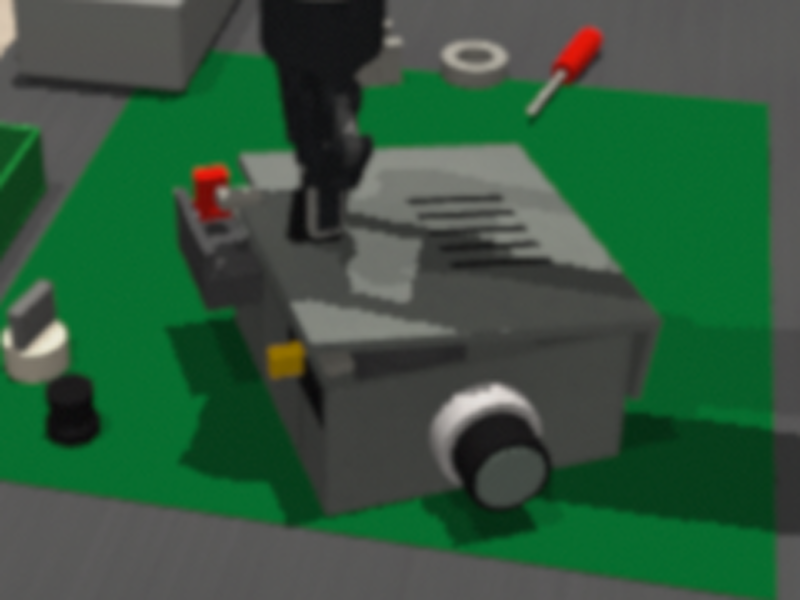

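Emit:
{"method": "step_arm", "body": {"increments": "0 0 -0.06 0 0 0; 0 0 0 0 0 0; 0 0 0 0 0 0"}}

```text
t: 8.27
tool_pos: [0.5405, 0.1051, 0.146]
tool_rot: [1.58, 2.709, 0.001]
contact_force: [3.1, -5.9, -4.1]
opening: 0.0117
```

Emit:
{"method": "step_arm", "body": {"increments": "0 0 0 0 0 0; 0 0 0 0 0 0; 0 0 0 0 0 0; 0 0 -0.6 0 0 0; 0 0 -1 0 0 0; 0 0 -0.8 0 0 0; 0.5 1 0 0 0 0; 0.5 1 0 0 0 0; 0.5 1 0 0 0 0; 0.9 0 0 1 0 0; 0 0 0 1 0 0; 0 0 0 1 0 0", "fingers": 0}}

```text
t: 9.27
tool_pos: [0.5749, 0.1972, 0.2072]
tool_rot: [-1.491, -2.564, 0.39]
contact_force: [1.4, 0.7, -0.0]
opening: 0.0432
```

```bash
python3 - <<'E'
from h import *
o=st(); print(inhouse(o["tool_pos"])); plan(world(HP,(-149,-60,181))[0],RH*R.from_rotvec([.35,0,0]))
from station import ctrl
im=ctrl.get_image("side"); cv2.imwrite("pics/s6.png",cv2.resize(im["pixels"][180:360,250:490,::-1],(800,600),interpolation=cv2.INTER_CUBIC))
E
```

```text
t 9.27 q [ 0.245  0.224  1.486 -0.082  1.721 -1.843] tcp [0.5749 0.1972 0.2072] F [ 1.4  0.7 -0. ] op 0.0432
[-145.18143254  -62.58579312  207.24736307]
target [0.5795 0.1968 0.181 ] shift units [-0.1   0.46  0.96] turn units [0.49 0.02 0.02] [shift in start tool frame]
```

View pics/s6.png

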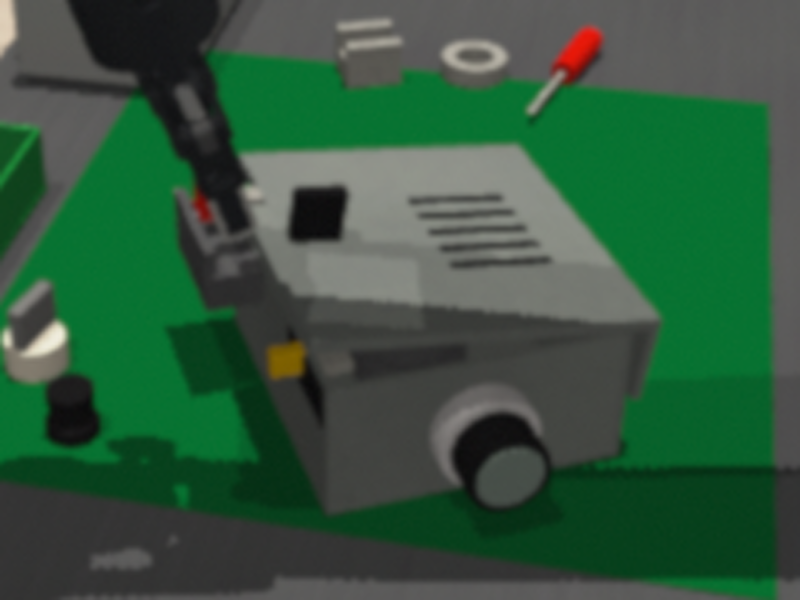

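Emit:
{"method": "step_arm", "body": {"increments": "-0.1 0.46 0.9 0.5 0 0; 0 0 0 0 0 0", "fingers": -0.3}}

```text
t: 9.48
tool_pos: [0.5792, 0.1958, 0.1756]
tool_rot: [-1.473, -2.53, 0.452]
contact_force: [-0.5, -1.4, -1.9]
opening: 0.0304
```

```bash
cat >> h.py <<'E'
def lidpt(P,a):
    P=np.array(P,float); r=P-[108,0,45]; c,s=np.cos(a),np.sin(a)
    return np.array([108+r[0]*c+r[2]*s,P[1],45-r[0]*s+r[2]*c])
E
python3 - <<'E'
from h import *
o=st(); print(inhouse(o["tool_pos"])); plan(world(HP,(-115,-60,87))[0],RH*R.from_rotvec([.35,0,0]))
from station import ctrl
S=ctrl.get_image("side")
for a in(.1,.12,.14,.16): print(a,proj(S,world(HP,[lidpt((-85,0,147),a),lidpt((-122,-113,110),a)])).round(1))
im=ctrl.get_image("wrist"); cv2.imwrite("pics/w7.png",im["pixels"][:,:,::-1])
print(proj(im,world(HP,[(-122,-60,99),(-110,-60,99)])))
E
```

```text
t 9.48 q [ 0.246  0.291  1.47  -0.092  1.724 -1.839] tcp [0.5792 0.1958 0.1756] F [-0.5 -1.4 -1.9] op 0.0304
[-148.22436609  -59.2482276   175.60409439]
target [0.5499 0.1801 0.087 ] shift units [ 0.03 -0.02  3.79] turn units [-0.05 -0.01  0.02] [shift in start tool frame]
0.1 [[343.6 239. ]
 [341.  286.1]]
0.12 [[344.7 237.3]
 [341.9 284.1]]
0.14 [[345.9 235.7]
 [342.8 282.1]]
0.16 [[347.1 234.1]
 [343.8 280.1]]
[[324.21377659 254.94810296]
 [324.22078478 236.45560143]]
```

View pics/w7.png

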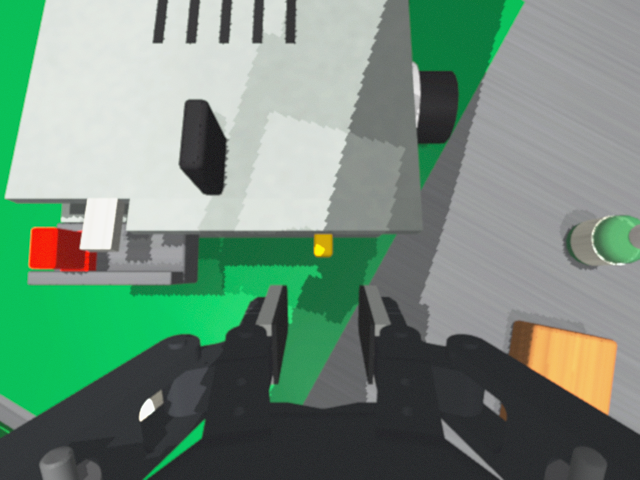

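Emit:
{"method": "step_arm", "body": {"increments": "0 0 1 0 0 0; 0 0 1 0 0 0; 0 0 1 0 0 0; 0 0 0.5 0 0 0; 0 0 0.25 0 0 0; 0 0 0 0 0 0; 0 0 0 0 0 0"}}

```text
t: 10.17
tool_pos: [0.5533, 0.1799, 0.0946]
tool_rot: [-1.479, -2.536, 0.444]
contact_force: [0.2, -0.5, 0.3]
opening: 0.0296
```

```bash
python3 - <<'E'
from h import *
o=st(); print(inhouse(o["tool_pos"])); plan(world(HP,(-115,-60,87))[0],RH*R.from_rotvec([.35,0,0]))
from station import ctrl
im=ctrl.get_image("wrist"); cv2.imwrite("pics/w8.png",im["pixels"][:,:,::-1])
E
```

```text
t 10.17 q [ 0.233  0.297  1.604 -0.096  1.573 -1.837] tcp [0.5533 0.1799 0.0946] F [ 0.2 -0.5  0.3] op 0.0296
[-117.86474265  -58.10270456   94.64905791]
target [0.5499 0.1801 0.087 ] shift units [ 0.08 -0.    0.33] turn units [ 0.05  0.02 -0.  ] [shift in start tool frame]
```

View pics/w8.png

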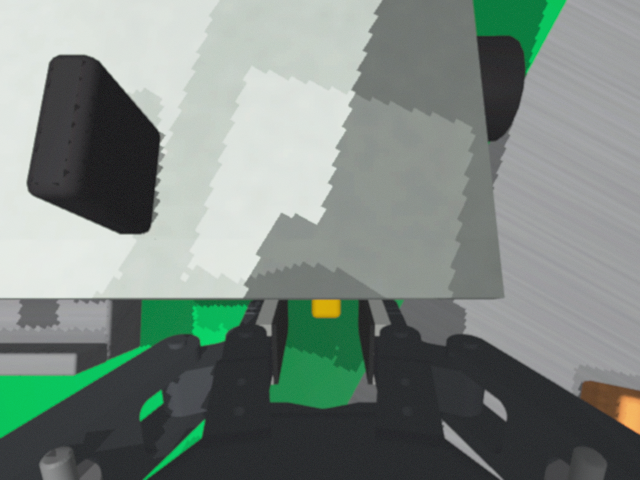

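Well centred on the yellow tab (326,308). Go the last 9 mm, close, and slide.

Emit:
{"method": "step_arm", "body": {"increments": "0.04 0 0.36 0 0 0; 0 0 0 0 0 0"}}

```text
t: 10.38
tool_pos: [0.5493, 0.1791, 0.0843]
tool_rot: [-1.478, -2.535, 0.446]
contact_force: [0.0, -0.5, -0.8]
opening: 0.03
```

Emit:
{"method": "step_arm", "body": {"increments": "0 0 0 0 0 0; 0 0 0 0 0 0; 0 0 0 0 0 0", "fingers": -0.9, "newtons": 30}}

```text
t: 10.63
tool_pos: [0.5494, 0.1791, 0.0846]
tool_rot: [-1.478, -2.535, 0.446]
contact_force: [0.6, -0.9, 0.6]
opening: 0.011
```

Emit:
{"method": "step_arm", "body": {"increments": "0.15 0 0 0 0 0; 0.15 0 0 0 0 0; 0.15 0 0 0 0 0; 0.13 0 0 0 0 0; 0 0 0 0 0 0; 0 0 0 0 0 0"}}

```text
t: 11.13
tool_pos: [0.5419, 0.1924, 0.0846]
tool_rot: [-1.477, -2.534, 0.445]
contact_force: [0.0, 0.9, 1.0]
opening: 0.0109
```

```bash
python3 - <<'E'
from h import *
o=st(); print(inhouse(o["tool_pos"]))
from station import ctrl
im=ctrl.get_image("wrist"); cv2.imwrite("pics/w9.png",im["pixels"][:,:,::-1])
E
```

```text
t 11.13 q [ 0.255  0.296  1.623 -0.088  1.559 -1.816] tcp [0.5419 0.1924 0.0846] F [0.  0.9 1. ] op 0.0109
[-114.09299202  -74.60223699   84.62077326]
```

View pics/w9.png

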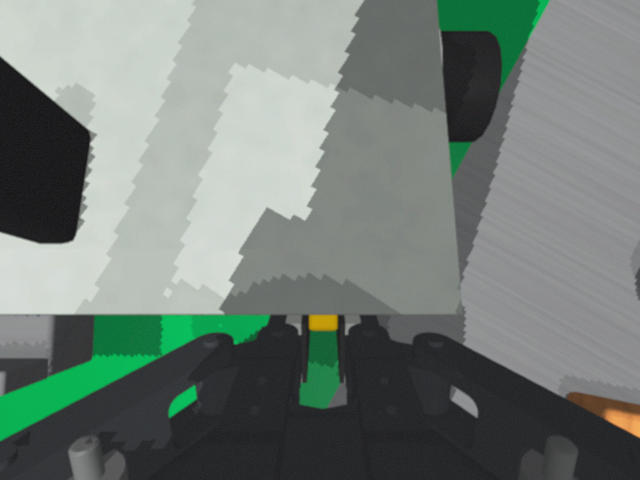

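Emit:
{"method": "step_arm", "body": {"increments": "0 0 0 0 0 0; 0 0 0 0 0 0; 0 0 -0.6 0 0 0; 0 0 -1 0 0 0; 0 0 -1 0 0 0; 0 0 -1 0 0 0; 0 0 -1 0 0 0; 0 0 -0.5 -1 0 0; 0 0 0 -1 0 0; 0 0 0 -1 0 0; 0 0 0 -0.5 0 0; 0 0 0 0 0 0", "fingers": -0.3}}

```text
t: 12.18
tool_pos: [0.5793, 0.2128, 0.2064]
tool_rot: [1.581, 2.711, 0.005]
contact_force: [0.4, -1.0, 0.2]
opening: 0.0301
```

```bash
python3 - <<'E'
from h import *
o=st(); print(inhouse(o["tool_pos"])); f=lidpt((-85,0,136),.145); print(f); plan(world(HP,f-[0,0,19])[0])
from station import ctrl
im=ctrl.get_image("side"); cv2.imwrite("pics/s10.png",cv2.resize(im["pixels"][180:360,250:490,::-1],(800,600),interpolation=cv2.INTER_CUBIC))
E
```

```text
t 12.18 q [ 0.232  0.047  1.66   0.     1.429 -1.854] tcp [0.5793 0.2128 0.2064] F [ 0.4 -1.   0.2] op 0.0301
[-156.7409342   -74.01711252  206.39725524]
[-69.82582873   0.         162.93207637]
target [0.5401 0.1056 0.1439] shift units [-2.96 -3.49  2.49] turn units [0.05 0.01 0.  ] [shift in start tool frame]
```

View pics/s10.png

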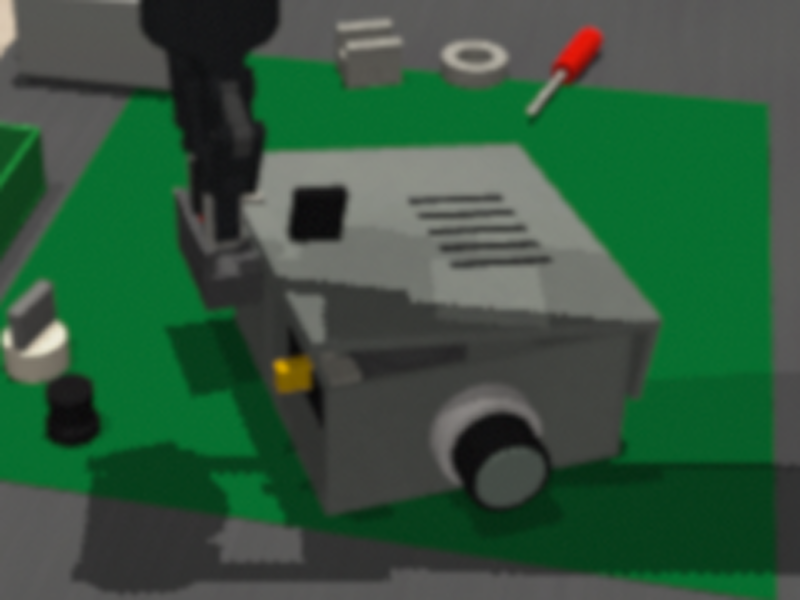

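Emit:
{"method": "step_arm", "body": {"increments": "-1 -1 0 0 0 0; -1 -1 0 0 0 0; -0.96 -1 0 0 0 0; 0 -0.49 0.3 0 0 0; 0 0 0 0 0 0; 0 0 1 0 0 0; 0 0 0.7 0 0 0; 0 0 0.4 0 0 0; 0 0 0 0 0 0", "fingers": 0}}

```text
t: 12.98
tool_pos: [0.5394, 0.1064, 0.1414]
tool_rot: [-1.58, -2.712, 0.003]
contact_force: [0.2, -0.3, -0.8]
opening: 0.0426
```

```bash
python3 - <<'E'
from h import *
o=st(); print(inhouse(o["tool_pos"])); f=lidpt((-85,0,136),.145);  plan(world(HP,f-[0,0,19])[0])
E
```

```text
t 12.98 q [ 0.059 -0.051  1.871  0.     1.326 -2.027] tcp [0.5394 0.1064 0.1414] F [ 0.2 -0.3 -0.8] op 0.0426
[-69.61843941  -1.02491823 141.40252605]
target [0.5401 0.1056 0.1439] shift units [-0.04  0.01 -0.1 ] turn units [-0.03 -0.02  0.01] [shift in start tool frame]
```

Emit:
{"method": "step_arm", "body": {"increments": "-0.04 0 -0.08 0 0 0; 0 0 0 0 0 0; 0 0 0 0 0 0; 0 0 0 0 0 0", "fingers": -0.9, "newtons": 35}}

```text
t: 13.32
tool_pos: [0.5422, 0.106, 0.1482]
tool_rot: [1.58, 2.711, 0.007]
contact_force: [0.3, 4.0, 3.3]
opening: 0.0113
```

```bash
python3 - <<'E'
from h import *
o=st(); h=inhouse(o["tool_pos"]); print(h)
g=h+[0,0,19]; r=g-[108,0,45]; th=np.arctan2(r[2],-r[0]); L=np.hypot(r[0],r[2]); a0=.145; print(L,th)
A=a0+np.arange(0,19)*.065
P=np.c_[-L*np.cos(th+A-a0),L*np.sin(th+A-a0)]; d=np.diff(P,axis=0)/25
for a,x in zip(A[1:],d): print(round(a,3),"y",round(-x[0],2),"z",round(-x[1],2))
E
```

```text
t 13.32 q [ 5.700e-02 -5.800e-02  1.865e+00  2.000e-03  1.329e+00 -2.029e+00] tcp [0.5422 0.106  0.1482] F [0.3 4.  3.3] op 0.0113
[-71.85127343   0.76006302 148.20252335]
217.43950255008988 0.5968102654500428
0.21 y -0.33 z -0.46
0.275 y -0.36 z -0.43
0.34 y -0.39 z -0.41
0.405 y -0.41 z -0.38
0.47 y -0.44 z -0.36
0.535 y -0.46 z -0.33
0.6 y -0.48 z -0.3
0.665 y -0.5 z -0.26
0.73 y -0.52 z -0.23
0.795 y -0.53 z -0.2
0.86 y -0.54 z -0.16
0.925 y -0.55 z -0.13
0.99 y -0.56 z -0.09
1.055 y -0.56 z -0.05
1.12 y -0.56 z -0.02
1.185 y -0.56 z 0.02
1.25 y -0.56 z 0.06
1.315 y -0.56 z 0.09
```

Emit:
{"method": "step_arm", "body": {"increments": "0 -0.33 -0.46 0 0 0; 0 -0.36 -0.43 0 0 0; 0 -0.39 -0.41 0 0 0; 0 -0.41 -0.38 0 0 0; 0 -0.44 -0.36 0 0 0; 0 0 0 0 0 0"}}

```text
t: 13.82
tool_pos: [0.4988, 0.0814, 0.199]
tool_rot: [1.581, 2.711, 0.006]
contact_force: [-2.4, 3.2, 2.7]
opening: 0.0113
```

```bash
python3 - <<'E'
from h import *
o=st(); print(inhouse(o["tool_pos"]))
from station import ctrl
im=ctrl.get_image("side"); cv2.imwrite("pics/s11.png",cv2.resize(im["pixels"][150:330,250:490,::-1],(800,600),interpolation=cv2.INTER_CUBIC))
E
```

```text
t 13.82 q [ 1.400e-02 -2.210e-01  1.924e+00  1.000e-03  1.433e+00 -2.072e+00] tcp [0.4988 0.0814 0.199 ] F [-2.4  3.2  2.7] op 0.0113
[-21.94690868   0.81600955 198.9773312 ]
```

View pics/s11.png

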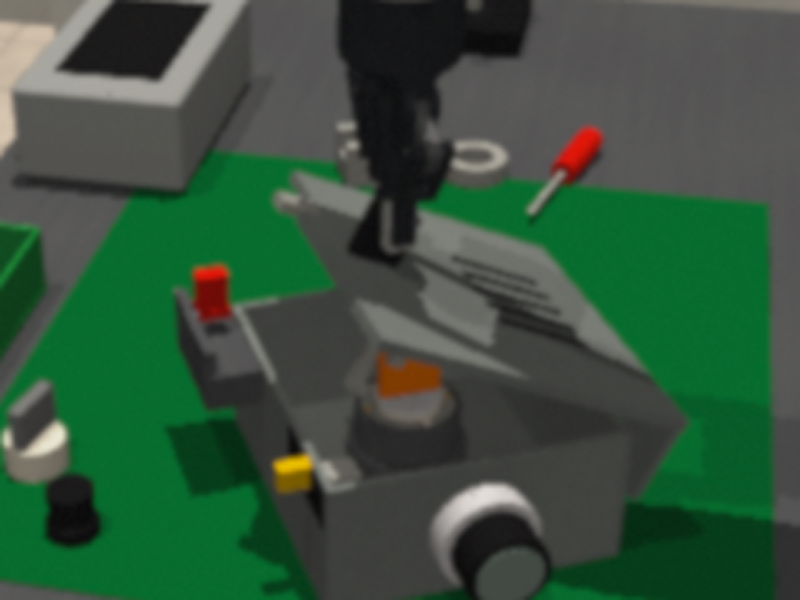

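Lid is free and lifting (about 0.45 rad), with the orange grip visible at crop (408,375). Continue the arc.

Emit:
{"method": "step_arm", "body": {"increments": "0 -0.46 -0.33 0 0 0; 0 -0.48 -0.3 0 0 0; 0 -0.5 -0.26 0 0 0; 0 -0.52 -0.23 0 0 0; 0 -0.53 -0.2 0 0 0; 0 -0.54 -0.16 0 0 0; 0 -0.55 -0.13 0 0 0; 0 0 0 0 0 0"}}

```text
t: 14.53
tool_pos: [0.4206, 0.037, 0.2378]
tool_rot: [1.582, 2.711, 0.004]
contact_force: [-3.5, 1.7, 2.6]
opening: 0.0113
```

```bash
python3 - <<'E'
from h import *
o=st(); print(inhouse(o["tool_pos"]))
from station import ctrl
im=ctrl.get_image("side"); cv2.imwrite("pics/s12.png",cv2.resize(im["pixels"][120:330,250:530,::-1],(800,600),interpolation=cv2.INTER_CUBIC))
E
```

```text
t 14.53 q [-9.000e-02 -4.740e-01  2.052e+00  1.000e-03  1.560e+00 -2.175e+00] tcp [0.4206 0.037  0.2378] F [-3.5  1.7  2.6] op 0.0113
[ 67.94539117   0.91083945 237.80683498]
```

View pics/s12.png

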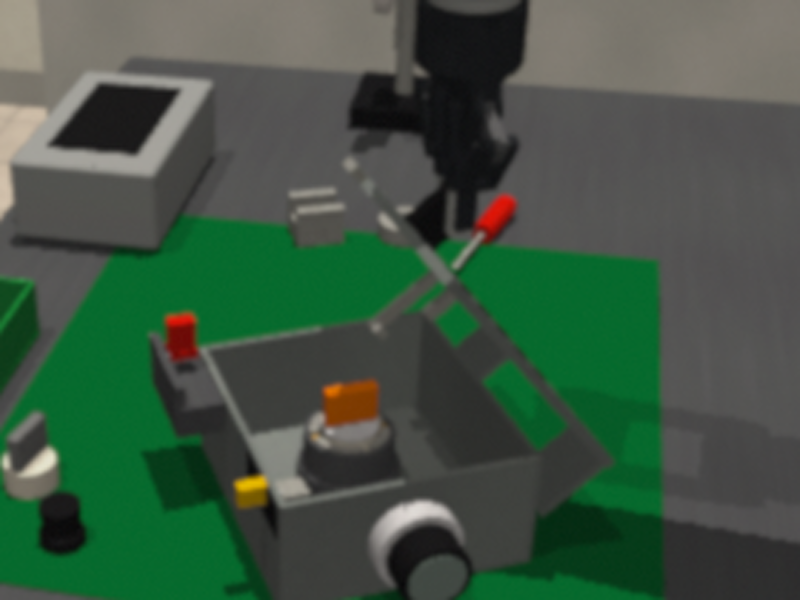

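Emit:
{"method": "step_arm", "body": {"increments": "0 -0.56 -0.09 0 0 0; 0 -0.56 -0.05 0 0 0; 0 -0.56 -0.02 0 0 0; 0 -0.56 0.02 0 0 0; 0 -0.56 0.06 0 0 0; 0 -0.56 0.09 0 0 0; 0 0 0 0 0 0"}}

```text
t: 15.17
tool_pos: [0.3475, -0.0044, 0.237]
tool_rot: [1.583, 2.712, 0.003]
contact_force: [-4.6, 3.8, 1.8]
opening: 0.0114
```

```bash
python3 - <<'E'
from h import *
o=st(); print(inhouse(o["tool_pos"]),o["tool_rot"])
from station import ctrl
im=ctrl.get_image("side"); cv2.imwrite("pics/s13.png",cv2.resize(im["pixels"][120:330,250:530,::-1],(800,600),interpolation=cv2.INTER_CUBIC))
E
```

```text
t 15.17 q [-2.290e-01 -7.060e-01  2.196e+00  1.000e-03  1.650e+00 -2.314e+00] tcp [ 0.3475 -0.0044  0.237 ] F [-4.6  3.8  1.8] op 0.0114
[151.99891312   0.99174731 237.03953735] [1.58276451e+00 2.71195785e+00 2.54597001e-03]
```

View pics/s13.png

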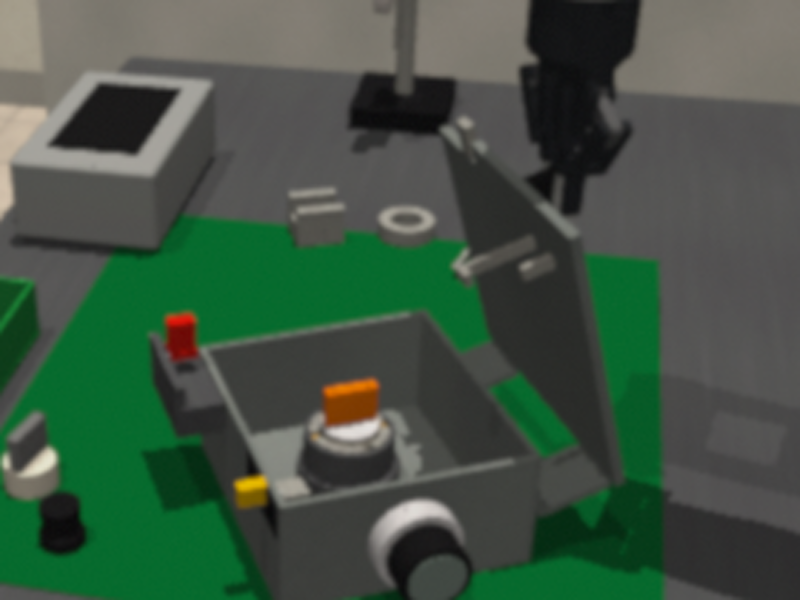

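Emit:
{"method": "step_arm", "body": {"increments": "0 -0.55 0.13 0 0 0; 0 -0.54 0.17 0 0 0; 0 -0.53 0.2 0 0 0; 0 0 0 0 0 0; 0 0 0 0 0 0"}}

```text
t: 15.63
tool_pos: [0.3126, -0.0242, 0.2247]
tool_rot: [1.583, 2.713, 0.001]
contact_force: [-4.2, 3.4, 2.8]
opening: 0.0114
```

```bash
python3 - <<'E'
from h import *
o=st(); print(inhouse(o["tool_pos"]),o["tool_rot"])
from station import ctrl
im=ctrl.get_image("side"); cv2.imwrite("pics/s14.png",cv2.resize(im["pixels"][120:330,250:530,::-1],(800,600),interpolation=cv2.INTER_CUBIC))
E
```

```text
t 15.63 q [-0.317 -0.822  2.276  0.     1.687 -2.402] tcp [ 0.3126 -0.0242  0.2247] F [-4.2  3.4  2.8] op 0.0114
[192.15176621   1.04178845 224.70404214] [1.58288576e+00 2.71328298e+00 7.29705264e-04]
```

View pics/s14.png

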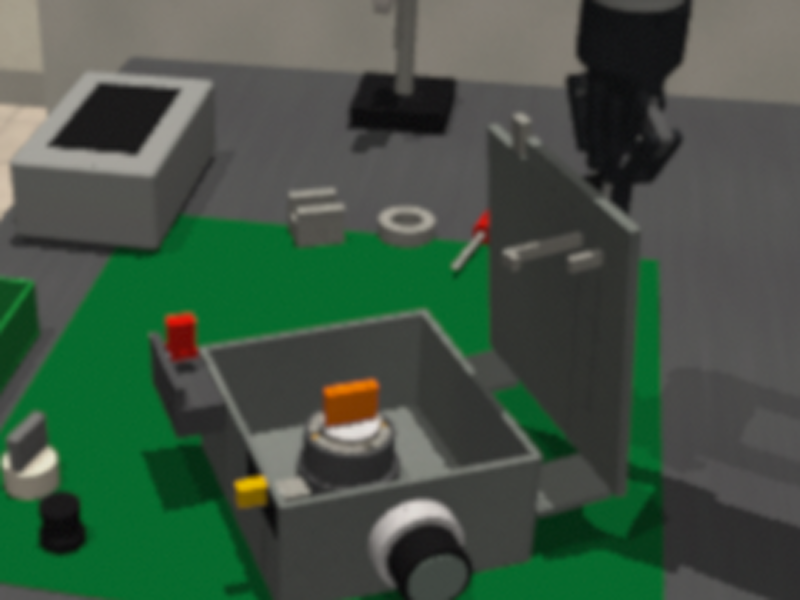

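Emit:
{"method": "step_arm", "body": {"increments": "0 0 0 0 0 0; 0 0 0 0 0 0; 0 0 0 0 0 0; 0 0 -0.3 0 0 0; 0 0 -0.7 0 0 0; 0 0 -1 0 0 0; 0 0 -1 0 0 0; 0 0 -1 0 0 0; 0 0 -0.6 0 0 0; 0 0 0 0 0 0", "fingers": 0}}

```text
t: 16.52
tool_pos: [0.3136, -0.0248, 0.3439]
tool_rot: [1.578, 2.706, 0.004]
contact_force: [-1.0, -0.2, 0.0]
opening: 0.0428
```

```bash
python3 - <<'E'
from h import *
o=st(); print(inhouse(o["tool_pos"])); plan(world(HP,(0,20,300))[0])
D=[([1.175,.0534,1.6143,1.476],[.1705,.6006,.23]),([.104,-.143,1.638,1.647],[.5441,.1313,.3313]),([.008,.111,1.716,1.306],[.6147,.0791,.1349]),
([-.317,-.822,2.276,1.687],[.3126,-.0242,.2247]),([-.229,-.706,2.196,1.65],[.3475,-.0044,.237]),([.014,-.221,1.924,1.433],[.4988,.0814,.199]),([.233,.297,1.604,1.573],[.5533,.1799,.0946]),([.246,.291,1.47,1.724],[.5792,.1958,.1756])]
def f(p):
    a1,z0,L2,e,L3,d=p; r=[]
    for q,t in D:
        rr=np.sqrt(t[0]**2+t[1]**2-.0744**2); A=q[1];B=q[1]+q[2];C=B+q[3]
        r+=[a1+L2*np.sin(A)+L3*np.sin(B)+e*np.cos(B)+d*np.sin(C)-rr, z0+L2*np.cos(A)+L3*np.cos(B)-e*np.sin(B)+d*np.cos(C)-t[2]]
    return r
s=least_squares(f,[0,.2,.4,0,.4,.25]); print(s.x,np.round(s.fun,4))
E
```

```text
t 16.52 q [-0.317 -0.806  2.075  0.     1.864 -2.403] tcp [ 0.3136 -0.0248  0.3439] F [-1.  -0.2  0. ] op 0.0428
[191.48310922   2.04069818 343.90443939]
target [0.4892 0.0539 0.3   ] shift units [-0.71  7.65  1.81] turn units [0.06 0.07 0.  ] [shift in start tool frame]
[0.00124016 0.24620089 0.42682278 0.09696062 0.60879144 0.28674235] [ 0.0001  0.0003 -0.0001  0.      0.      0.0007  0.0001 -0.     -0.0001
 -0.0003  0.0001  0.0005  0.     -0.0004 -0.0002 -0.0008]
```

Emit:
{"method": "step_arm", "body": {"increments": "-0.1 1 0 0 0 0; -0.1 1 0 0 0 0; -0.1 1 0 0 0 0; -0.1 1 0 0 0 0; -0.1 1 0 0 0 0; -0.1 1 0.3 0 0 0; -0.1 1 1 0 0 0; 0 0.65 1 0 0 0; 0 0 1 0 0 0; 0 0 1 0 0 0; 0 0 0 0 0 0; 0 0 0 0 0 0"}}

```text
t: 17.52
tool_pos: [0.4864, 0.0548, 0.2298]
tool_rot: [-1.581, -2.712, 0.002]
contact_force: [-0.0, -0.6, 1.9]
opening: 0.0422
```

```bash
python3 - <<'E'
from h import *
o=st(); print(inhouse(o["tool_pos"])); plan(world(HP,(0,20,69))[0])
from station import ctrl
im=ctrl.get_image("wrist"); cv2.imwrite("pics/w15.png",im["pixels"][:,:,::-1])
print(proj(im,world(HP,[(0,20,99.5),(-22,20,99.5),(22,20,99.5)])).round(1))
S=ctrl.get_image("side")
for a in(1.4,1.45,1.5,1.55,1.6): print(a,proj(S,world(HP,[lidpt((-122,-113,110),a),lidpt((-122,-113,102),a)])).round(1))
cv2.imwrite("pics/s15.png",cv2.resize(S["pixels"][120:330,250:530,::-1],(800,600),interpolation=cv2.INTER_CUBIC))
E
```

```text
t 17.52 q [-0.04  -0.278  1.92  -0.     1.502 -2.126] tcp [0.4864 0.0548 0.2298] F [-0.  -0.6  1.9] op 0.0422
[  1.93196925  17.82973037 229.76687914]
target [0.4892 0.0539 0.069 ] shift units [-0.1   0.09  6.43] turn units [-0.02 -0.01  0.01] [shift in start tool frame]
[[320.1 235.8]
 [320.1 262.9]
 [320.  207.6]]
1.4 [[465.9 199.5]
 [462.  200.7]]
1.45 [[471.4 199.3]
 [467.6 200.4]]
1.5 [[476.8 199.5]
 [473.  200.3]]
1.55 [[482.1 199.9]
 [478.3 200.5]]
1.6 [[487.2 200.5]
 [483.5 201. ]]
```

View pics/w15.png

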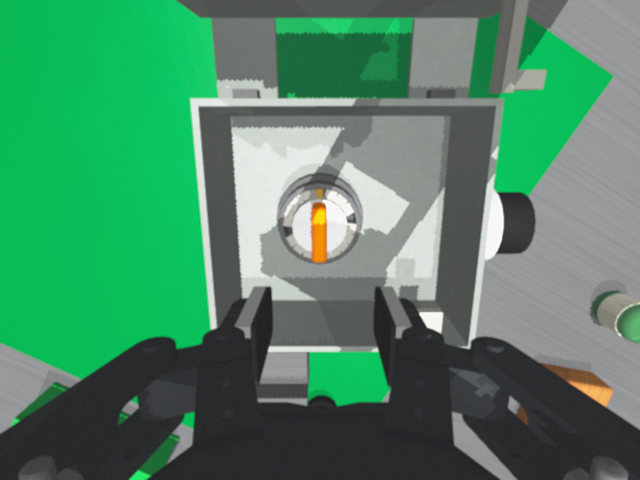

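View pics/s15.png

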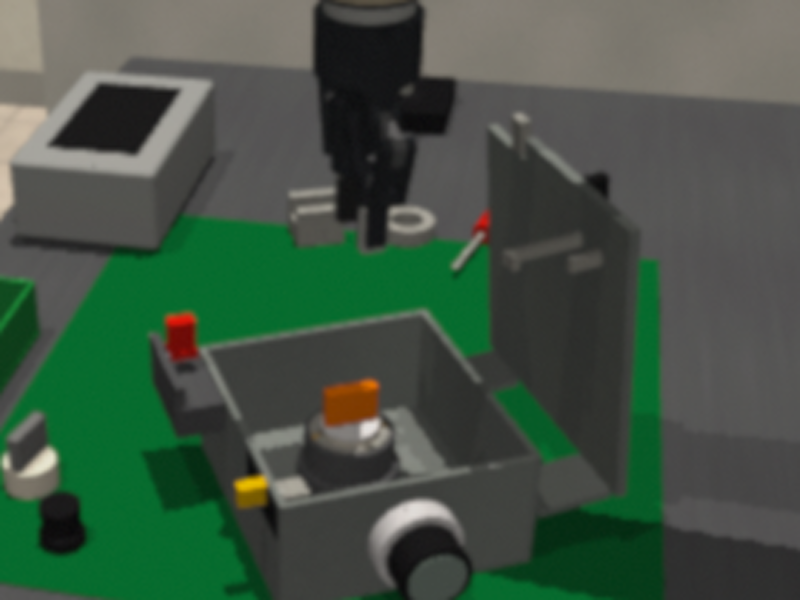

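Emit:
{"method": "step_arm", "body": {"increments": "-0.05 0.09 0.8 0 0 0; -0.05 0 0.8 0 0 0; 0 0 0.8 0 0 0; 0 0 0.8 0 0 0; 0 0 0.8 0 0 0; 0 0 0.8 0 0 0; 0 0 0.8 0 0 0; 0 0 0.4 0 0 0; 0 0 0 0 0 0; 0 0 0 0 0 0"}}

```text
t: 18.45
tool_pos: [0.4922, 0.0536, 0.0835]
tool_rot: [1.581, 2.711, 0.003]
contact_force: [0.8, -0.7, 0.9]
opening: 0.0428
```

```bash
python3 - <<'E'
from h import *
o=st(); print(inhouse(o["tool_pos"])); plan(world(HP,(0,20,69))[0])
from station import ctrl
im=ctrl.get_image("wrist"); cv2.imwrite("pics/w16.png",im["pixels"][:,:,::-1])
E
```

```text
t 18.45 q [-0.042 -0.123  2.042  0.     1.218 -2.128] tcp [0.4922 0.0536 0.0835] F [ 0.8 -0.7  0.9] op 0.0428
[-2.48157621 21.74755007 83.47928154]
target [0.4892 0.0539 0.069 ] shift units [ 0.07 -0.1   0.58] turn units [0.03 0.02 0.  ] [shift in start tool frame]
```

View pics/w16.png

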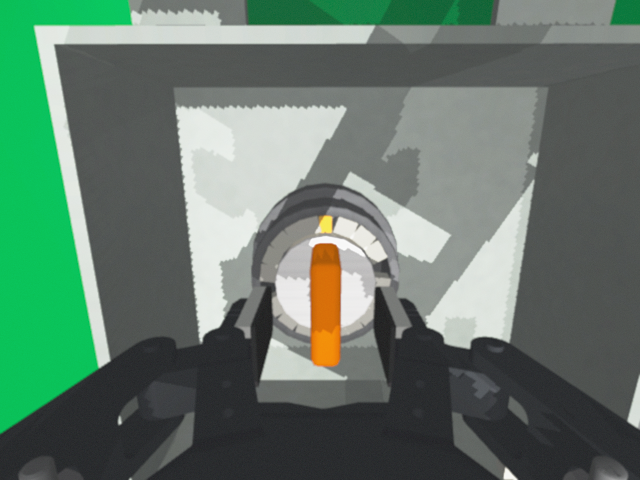

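Emit:
{"method": "step_arm", "body": {"increments": "0.05 -0.09 0.3 0 0 0; 0 0 0.28 0 0 0; 0 0 0 0 0 0; 0 0 0 0 0 0"}}

```text
t: 18.83
tool_pos: [0.4883, 0.0537, 0.0672]
tool_rot: [1.582, 2.713, 0.001]
contact_force: [-0.6, 0.0, 0.6]
opening: 0.0425
```

Emit:
{"method": "step_arm", "body": {"increments": "0 0 0 0 0 0; 0 0 0 0 0 0; 0 0 0 0 0 0; 0 0 0 0 0 0; 0 0 0 0 0 0", "fingers": -0.95, "newtons": 70}}

```text
t: 19.25
tool_pos: [0.4892, 0.0533, 0.0681]
tool_rot: [1.58, 2.711, 0.002]
contact_force: [-0.6, -0.6, 1.4]
opening: 0.0108
```

```bash
python3 - <<'E'
from h import *
o=st(); print(inhouse(o["tool_pos"])); plan(world(HP,(0,20,69))[0])
E
```

```text
t 19.25 q [-4.300e-02 -1.080e-01  2.057e+00 -1.000e-03  1.189e+00 -2.128e+00] tcp [0.4892 0.0533 0.0681] F [-0.6 -0.6  1.4] op 0.0108
[ 0.2153615  20.51346464 68.10937853]
target [0.4892 0.0539 0.069 ] shift units [ 0.02  0.01 -0.04] turn units [0.03 0.02 0.01] [shift in start tool frame]
```

Emit:
{"method": "step_arm", "body": {"increments": "0 0 0.12 0 0 0; 0 0 0.12 0 0 0; 0 0 0.1 0 0 0; 0 0 0 0 0 0; 0 0 0 0 0 0"}}

```text
t: 19.67
tool_pos: [0.4894, 0.0533, 0.0604]
tool_rot: [1.581, 2.712, 0.001]
contact_force: [-2.8, -3.0, 9.0]
opening: 0.0106
```

```bash
python3 - <<'E'
from h import *
o=st(); print(inhouse(o["tool_pos"]))
E
```

```text
t 19.67 q [-4.200e-02 -9.500e-02  2.060e+00 -1.000e-03  1.174e+00 -2.128e+00] tcp [0.4894 0.0533 0.0604] F [-2.8 -3.   9. ] op 0.0106
[ 0.0980427  20.54991501 60.3675057 ]
```

Emit:
{"method": "step_arm", "body": {"increments": "0 0 0.02 0 0 0.6; 0 0 0 0 0 0.6; 0 0 0 0 0 0.6; 0 0 0 0 0 0.6; 0 0 0 0 0 0.6; 0 0 0 0 0 0"}}

```text
t: 20.17
tool_pos: [0.4893, 0.0536, 0.06]
tool_rot: [1.971, 2.444, 0.002]
contact_force: [-3.9, -2.4, 11.1]
opening: 0.011
```

```bash
python3 - <<'E'
from h import *
o=st(); print(inhouse(o["tool_pos"]),o["wrist_torque"])
from station import ctrl
im=ctrl.get_image("wrist"); cv2.imwrite("pics/w17.png",im["pixels"][:,:,::-1])
print((RH.inv()*R.from_rotvec(o["tool_rot"])).as_rotvec())
E
```

```text
t 20.17 q [-0.042 -0.095  2.06   0.     1.173 -1.826] tcp [0.4893 0.0536 0.06  ] F [-3.9 -2.4 11.1] op 0.011
[2.74329009e-02 2.02835842e+01 6.00138513e+01] [-0.3694115   0.68857284 -0.02437665]
[-0.00238892 -0.00100143  0.30137382]
```

View pics/w17.png

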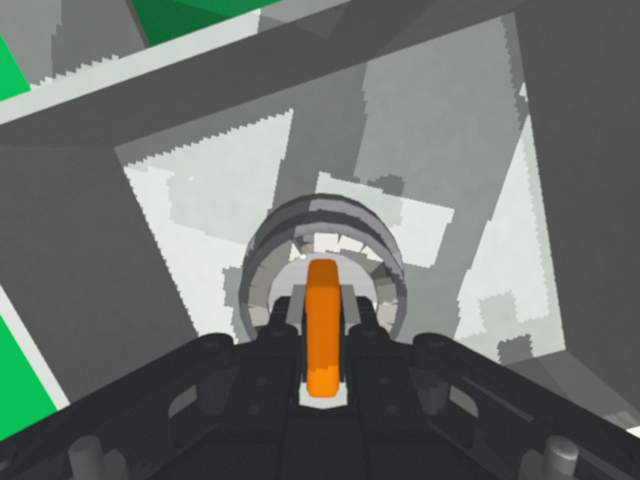

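Turning freely with the bar (torque ≈ 0). Continue to just short of the stop.

Emit:
{"method": "step_arm", "body": {"increments": "0 0 0 0 0 1; 0 0 0 0 0 1; 0 0 0 0 0 1; 0 0 0 0 0 1; 0 0 0 0 0 1; 0 0 0 0 0 1; 0 0 0 0 0 1; 0 0 0 0 0 1; 0 0 0 0 0 1; 0 0 0 0 0 1; 0 0 0 0 0 0; 0 0 0 0 0 0"}}

```text
t: 21.22
tool_pos: [0.4896, 0.0544, 0.0602]
tool_rot: [-2.902, -1.202, -0.006]
contact_force: [-2.6, 1.8, 9.4]
opening: 0.0111
```

```bash
python3 - <<'E'
from h import *
o=st(); print(inhouse(o["tool_pos"]),o["wrist_torque"])
print((RH.inv()*R.from_rotvec(o["tool_rot"])).as_rotvec())
E
```

```text
t 21.22 q [-4.200e-02 -9.500e-02  2.060e+00  2.000e-03  1.173e+00 -8.280e-01] tcp [0.4896 0.0544 0.0602] F [-2.6  1.8  9.4] op 0.0111
[-0.68571148 19.75908199 60.18742451] [ 0.22879424  0.57216777 -0.05593473]
[-0.00362503  0.00245825  1.29988532]
```

Emit:
{"method": "step_arm", "body": {"increments": "0 0 0 0 0 0.5; 0 0 0 0 0 0.5; 0 0 0 0 0 0.3; 0 0 0 0 0 0.2; 0 0 0 0 0 0; 0 0 0 0 0 0"}}

```text
t: 21.72
tool_pos: [0.4898, 0.0545, 0.0603]
tool_rot: [2.983, 0.986, 0.007]
contact_force: [-2.2, 0.6, 10.2]
opening: 0.0108
```

```bash
python3 - <<'E'
from h import *
o=st(); print(inhouse(o["tool_pos"]),o["wrist_torque"])
print((RH.inv()*R.from_rotvec(o["tool_rot"])).as_rotvec())
from station import ctrl
im=ctrl.get_image("wrist"); cv2.imwrite("pics/w18.png",im["pixels"][:,:,::-1])
E
```

```text
t 21.72 q [-4.100e-02 -9.500e-02  2.060e+00  2.000e-03  1.172e+00 -6.800e-01] tcp [0.4898 0.0545 0.0603] F [-2.2  0.6 10.2] op 0.0108
[-0.81802402 19.75585629 60.28815768] [0.26856755 0.48906674 0.79922461]
[-0.00396646  0.00226705  1.44678977]
```

View pics/w18.png

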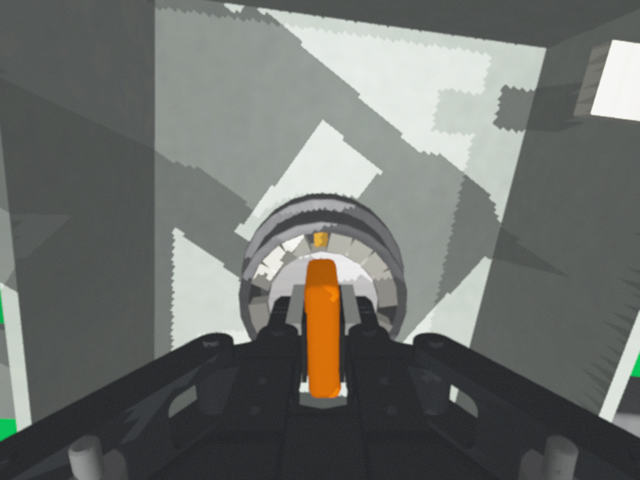

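Emit:
{"method": "step_arm", "body": {"increments": "0 0 -0.1 0 0 0; 0 0 -0.1 0 0 0; 0 0 -0.1 0 0 0; 0 0 0 0 0 0; 0 0 0 0 0 0"}}

```text
t: 22.18
tool_pos: [0.4896, 0.0544, 0.0668]
tool_rot: [2.983, 0.985, 0.008]
contact_force: [1.6, 2.9, 4.2]
opening: 0.0107
```

```bash
python3 - <<'E'
from h import *
o=st(); print(inhouse(o["tool_pos"]),o["wrist_torque"])
print((RH.inv()*R.from_rotvec(o["tool_rot"])).as_rotvec())
E
```

```text
t 22.18 q [-4.100e-02 -1.050e-01  2.057e+00  2.000e-03  1.185e+00 -6.800e-01] tcp [0.4896 0.0544 0.0668] F [1.6 2.9 4.2] op 0.0107
[-0.69464688 19.72538008 66.80436418] [ 0.55170604 -0.2161006   0.87394937]
[-0.00462527  0.00256454  1.44781844]
```

Emit:
{"method": "step_arm", "body": {"increments": "0 0 0 0 0 0; 0 0 0 0 0 0; 0 0 0 0 0 0; 0 0 0 0 0 0", "fingers": 0}}

```text
t: 22.52
tool_pos: [0.488, 0.0535, 0.0652]
tool_rot: [2.984, 0.981, 0.001]
contact_force: [-0.2, 0.5, 0.5]
opening: 0.0428
```

Emit:
{"method": "step_arm", "body": {"increments": "0 0 -0.5 0 0 0; 0 0 -0.8 0 0 0; 0 0 -0.8 0 0 0; 0 0 -0.8 0 0 0; 0 0 -0.8 0 0 0; 0 0 -0.8 0 0 0; 0 0 0 0 0 0; 0 0 0 0 0 0"}}

```text
t: 23.18
tool_pos: [0.4891, 0.0535, 0.1794]
tool_rot: [2.983, 0.981, 0.007]
contact_force: [-0.2, -0.2, -1.1]
opening: 0.0431
```

```bash
python3 - <<'E'
from h import *
o=st(); print(inhouse(o["tool_pos"]))
from station import ctrl
im=ctrl.get_image("wrist"); cv2.imwrite("pics/w19.png",im["pixels"][:,:,::-1])
P=[]
for z in (99.5,96.5,90.5):
  for s in(-22,22): P.append((s*np.cos(1.4),20-s*np.sin(1.4),z))
print(proj(im,world(HP,P)).round(1))
S=ctrl.get_image("side"); cv2.imwrite("pics/s19.png",cv2.resize(S["pixels"][120:330,250:530,::-1],(800,600),interpolation=cv2.INTER_CUBIC))
print(proj(S,world(HP,P)).round(1))
E
```

```text
t 23.18 q [-0.043 -0.239  1.973  0.     1.404 -0.678] tcp [0.4891 0.0535 0.1794] F [-0.2 -0.2 -1.1] op 0.0431
[  0.2385784   20.27272184 179.38617848]
[[325.2 282.5]
 [321.8 216.3]
 [325.2 280.8]
 [321.8 215.4]
 [325.1 277.5]
 [321.8 213.5]]
[[367.6 249.4]
 [377.4 259.1]
 [367.6 250.5]
 [377.3 260.3]
 [367.5 252.7]
 [377.3 262.5]]
```

View pics/w19.png

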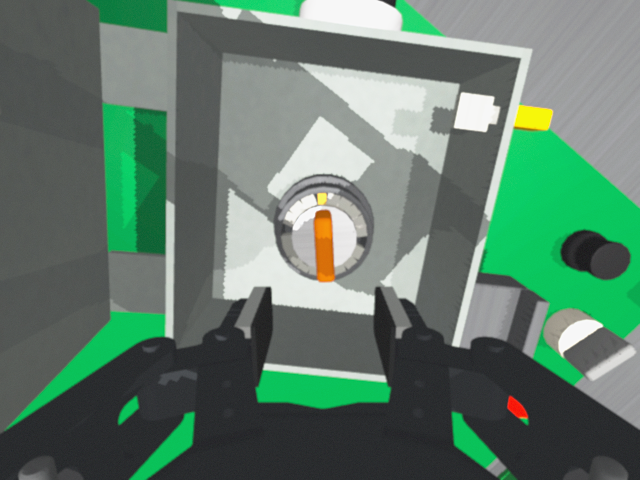

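View pics/s19.png

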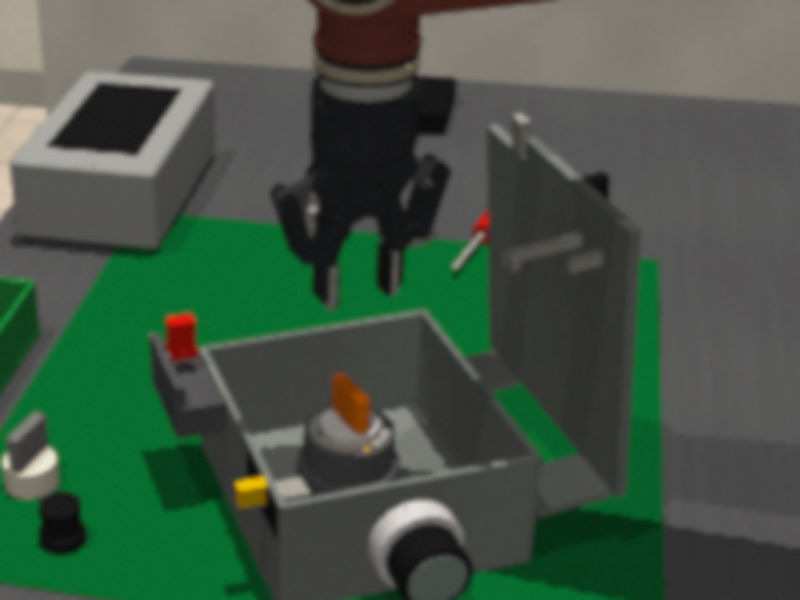

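```bash
python3 - <<'E'
from h import *
from station import ctrl
S=ctrl.get_image("side");o=st()
def bar(t,p): return [(s*np.cos(t)+w*np.sin(t),20-s*np.sin(t)+w*np.cos(t),z-p) for s in(-22,22) for w in(-6,6) for z in(99.5,65)]
def bb(uv): return uv.min(0).round(1),uv.max(0).round(1)
def obs(px):
    px=px.astype(int); m=(px[...,0]>px[...,1]*1.6)&(px[...,1]>px[...,2]*1.6)&(px[...,0]>90)
    m[:245]=0;m[275:]=0;m[:,:355]=0;m[:,390:]=0
    v,u=np.where(m); return u.min(),v.min(),u.max(),v.max(),m.sum(),u.mean(),v.mean()
print("now",obs(S["pixels"]))
for t in(1.2,1.3,1.4):
  for p in(0,3,8): print(t,p,*bb(proj(S,world(HP,bar(t,p)))))
s0=cv2.imread("pics/side0.png")
x=cv2.resize(S["pixels"][230:290,340:420,::-1],(800,600),interpolation=cv2.INTER_NEAREST)
cv2.imwrite("pics/bar.png",x)
T=ctrl.get_image("top"); cv2.imwrite("pics/t20.png",T["pixels"][:,:,::-1])
E
```

```text
t 23.33 q [-0.042 -0.238  1.976  0.     1.404 -0.678] tcp [0.4874 0.0536 0.1766] F [ 0.5 -1.2 -0.3] op 0.0427
now (np.int64(366), np.int64(251), np.int64(378), np.int64(270), np.int64(176), np.float64(372.1931818181818), np.float64(260.4886363636364))
1.2 0 [363.7 249.1] [381.  272.2]
1.2 3 [363.7 250.2] [381.  273.3]
1.2 8 [363.6 252. ] [380.9 275.1]
1.3 0 [364.3 248.9] [380.4 272.4]
1.3 3 [364.2 250. ] [380.4 273.5]
1.3 8 [364.2 251.8] [380.3 275.3]
1.4 0 [365.  248.8] [379.7 272.5]
1.4 3 [364.9 249.9] [379.7 273.6]
1.4 8 [364.9 251.7] [379.6 275.4]
```

View pics/bar.png

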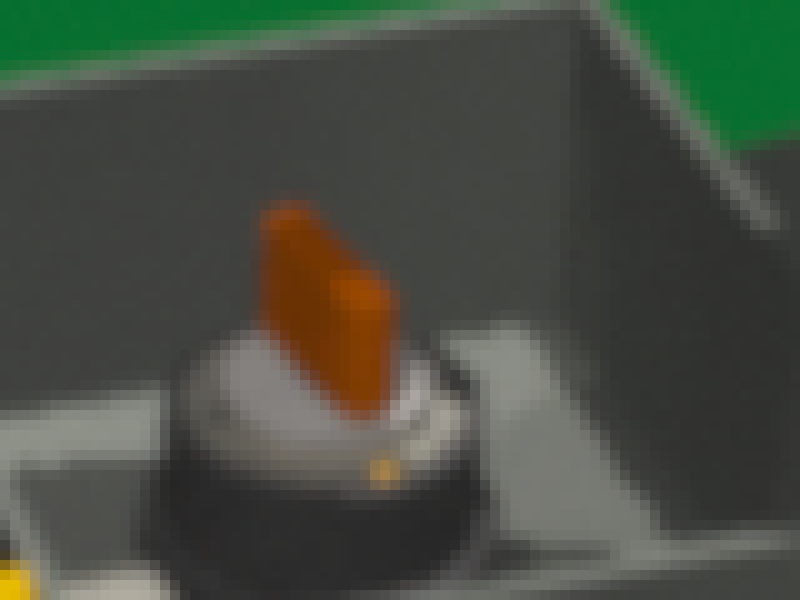

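View pics/t20.png

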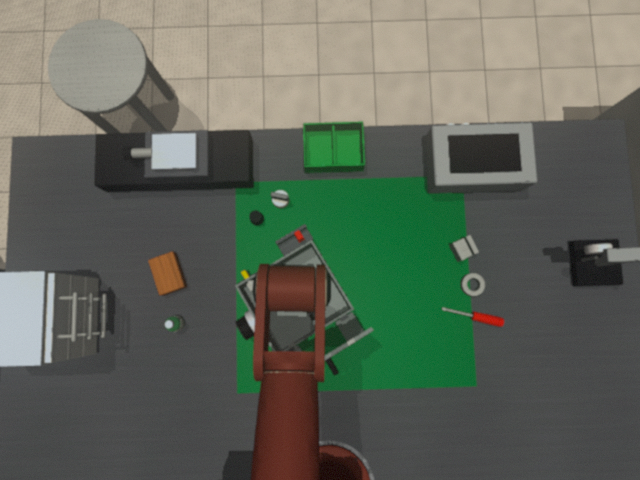

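```bash
python3 - <<'E'
from station import ctrl
print(ctrl.finish_job())
E
```

```text
the job is handed in; nothing more can be done
None
```

The job is handed in at about 23 s of the 72 s allowed. The lid is open and the lamp is turned and sprung up. The hand-in gave no verdict, so what follows rests on my own readings.

**What I did**
1. Gripped the red latch tab and slid it about 27 mm outward, to its end.
2. Lifted the lid by the fin to about 0.14 rad and let go; it stayed there.
3. Pinched the yellow catch tab and slid it about 15 mm outward.
4. Swung the lid up by the fin.
5. Gripped the orange bar, pressed it about 8 mm and turned it clockwise until the wrist torque rose to 0.8 N m at the stop. I then raised it on its spring, let go and backed off upward.

**Last checks**
- **Lid:** about 1.5 rad in the side picture, and it did not move after I let go.
- **Lamp:** the bar's outline fits a turn of about 1.4 rad. Its height fits fully sprung up: its centre is at row 260.7, against 260.65 expected if up and 263.5 if still pressed. The outline came out about 2 to 3 pixels shorter than my model, probably from blurred edges, so that height is good to roughly 3 mm.
- **Latch and catch:** the last pictures show both still out.
- **Bystanders:** I saw none displaced in the last top picture; I compared it by eye only.
- **Contact:** contact force was about 1 N with the gripper clear of everything, which is within sensor noise.

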